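# Set the ratchet to tighten and snug the key safe's anchor bolt

### The job

The ratchet wrench on the key safe's anchor bolt is set to loosen. Flip its thumb lever over to tighten, swing the handle clockwise (seen from above) until the bolt comes up firm and lean on it briefly with about 12 N at the grip, never as much as 18 N, then swing the handle back to where it was at the start, let go, and leave the other things on the console where they are.

Things in the scene. Friction and masses are not known exactly. Their poses are not given: they have to be found in the camera images.
- safe: grey key safe (70 x 100 mm, top 50 mm above the console) on a steel base plate 175 x 110 x 8 mm, fixed. Origin on the bolt's axis at the console's surface; x points from the bolt to the safe box (box centre 90 mm from the bolt)
- bolt: flanged anchor bolt (flange radius 35 mm, 33 to 37 mm high) under the wrench head; turns about z, origin on its axis at console level. Clockwise from above tightens. Runs with about 0.45 N m of friction, then meets a hard stop after 0.4 to 0.7 rad: feel for it. At the stop 1.1 N m (8.5 N at the wrench's grip) is snug, 2.4 N m (18 N) strips it; the grip gives about 1.3 mm per N. Stays where left
- bolt_tab (a point): top of the one square tab on the rim of the bolt's flange, 37 mm from the axis, 41 mm above the console; goes round with the bolt
- ratchet: steel ratchet wrench that turns about the bolt's axis (cannot be lifted off). Origin on that axis at the console's surface; x along the handle, z up. Head: 28 mm radius, 40 to 63 mm high; 36 mm wide neck to 60 mm from the axis. 10 clicks a turn: up to 0.6 rad of free swing before it drives. Drags about 0.12 N m, 0.2 clicking back. Swings 1.8 rad or more clockwise from its start
- grip (a point): centre of the wrench's black round grip: 20 mm across, 90 to 185 mm from the axis along the handle; this point is 135 mm from the axis, 51 mm above the console, with free space beneath and beside
- selector (a joint): thumb lever on top of the wrench head, rad, grows clockwise from above: -0.15 to -0.45 = loosen (where it settles in the first moment; swinging clockwise then only clicks), +0.45 = tighten; above 0.08 it is set to tighten. Sprung over centre: past the middle it snaps over; takes about 4 N at the tab. Rests near 0.15 while the pawl sits on a tooth
- selector_tip (a point): centre of the lever's upright tab: 8 mm wide, 12 mm along the lever, 64 to 82 mm above the console, this point at 74 mm (rest of the lever: up to 69 mm). Lever pivot: on the handle's centre line 36 mm from the bolt's axis; tab 30 mm from the pivot, near the bolt's axis. Loosen: tab up to 13 mm off the centre line to the wrench's -y side; tighten: up to 13 mm to its +y side
- bowl: speckled grey stoneware bowl, 150 mm across, 55 mm high, origin under its centre; leave alone
- fob: silver car key fob, 62 x 34 x 12 mm, lying on top of the key safe, origin under its centre; leave alone
- earbuds: green plastic earbud case, 62 x 48 x 24 mm, origin under its centre; leave alone
- shoehorn: flat steel shoehorn, 180 mm long, up to 40 mm wide, 4 mm thick, origin under its middle; leave alone
- glasses_case: grey spectacle case, 160 x 60 x 42 mm, origin under its centre; leave alone
- tape: grey pocket tape measure, 70 x 35 x 62 mm, origin under its centre; leave alone

How it is judged (in metres and radians):
On the way, in this order (a step that is already met when the one before it is completed fails the run):
1. the thumb lever is flipped to tighten (value of joint selector above 0.08 rad), for 0.2 s.
2. the bolt is driven snug: at least about 1.1 N m (8.5 N at the grip) through the ratchet (contact force between ratchet and bolt above 58 N), for 0.2 s.
At the end, for the whole second after the job is handed in: The lever still stands at tighten (above 0.08 rad), the bolt is still fully home (its tab within about 9 degrees of where it stopped), the wrench's grip is back within 30 mm of where it was at the start, and nothing moves (value of joint selector above 0.08 rad and y of bolt_tab in the frame of safe below 0.006 m and distance of grip from where it was at the start of the episode below 0.03 m and angular speed of ratchet below 0.05 rad/s); the robot touches nothing.
It fails at once if the bolt is over-tightened (more than about 2.4 N m, 18 N at the grip) (contact force between ratchet and bolt above 128 N).
It fails at once if one of the other things on the console is pushed more than 20 mm (distance of any of bowl, fob, earbuds, shoehorn, glasses_case, tape from where it was at the start of the episode above 0.02 m).
It also fails if it takes over 67 s, if anything falls off the work surface, if the arm or the gripper's body presses on something with over 40 N, if the wrist force passes 120 N, or if a joint passes its speed limit or range.

### The arm

A 6-joint arm with a two-finger parallel gripper is mounted at the origin on the work surface. World frame = base frame: x ahead of the robot, y to its left, z up, the work surface at z = 0. Lengths are in m, angles in degrees, forces in N, time in s.
With the tool pointing down it reaches from about 0.3 to 0.75 m from the base axis. Payload 8.5 kg.
Tool frame: the origin (TCP) lies between the finger pads; the fingertips stand 25 mm ahead of it and the grasp point (between the pads) lies 6 mm ahead of it; x points along the fingers, y is the direction in which the jaws open and shut, and the axes are right-handed (so a half turn about x gives the same grasp; the last joint's range is limited). The gripper opens to 85 mm and grips with 20 to 120 N. Pads are 22 mm wide; open, the fingers measure 114 mm over their backs; the gripper's body (76 mm by 85 mm) begins 54 mm behind the grasp point. The pads swing forward as they close: fully open they stand 13 mm farther back than shut.
Start: joints at [-89.284, 21.807, 74.336, -0, 83.858, -12.336], TCP at [0.124, -0.536, 0.256] pointing down, gripper open.
Joint ranges: [-178.18, 178.18], [-50.72, 133.34], [12.68, 142.11], [-81.47, 261.47], [9.98, 163.14], [-165.26, 165.26]. Speed limits (degrees/s): [136.94, 136.94, 180, 180, 180, 180].

### API

Orientations are given as a 3x3 rotation matrix whose columns are the frame's x, y, z axes.
In Python, from rig import sensors, get_image, workorder gives the robot as it stands.
- The arm moves only by the tool arm_command, never from a script. Its argument "plan" is a list that holds one entry, the list of rows, each a list of 6 numbers: the shift along the tool's x, y, z in units of 25 mm (1.0 is 25 mm), then the turn, a rotation vector about the tool's x, y, z in units of 6 degrees (1.0 is 6 degrees). In form: [[[dx, dy, dz, ax, ay, az], ...]]. A call has 1 to 10 rows; each row is the pose to reach, as a shift and turn from the pose commanded when the call began, along the tool's axes at that moment; what a row does not reach only later rows make up. A row lasts 1/10 s, in which the tool goes at most 50 mm and 8.59 degrees, less where a joint would pass 70% of its speed; a pose out of reach is approached as far as the arm can. A call with a gripper value outside its range is refused whole. "jaw" is the closure, from 0 (fully open) to 1 (shut), set as the call begins (left out, the last holds). The fingers move at their own pace and stop on an object; "newtons" is the grip in N (left out, the last holds). Time passes only in rows, so rows that repeat a pose let the fingers close. It gives the time, the measured TCP pose, the force and the opening at its end, in the units of the state.
- sensors.observe(): the state, without advancing time (a new reading comes with each control period).
- get_image(name): name is "scene" or "top" or "wrist"; returns a dict with "img" (420x560x3 uint8, red, green, blue), "fx", "fy", "cx", "cy" (pixels), "T" (4x4, takes a point from camera to world coordinates). Camera axes: x right, y up, looking along -z (the intrinsics and any distortion apply to the point x, -y, -z); pixel columns grow to the right and rows downward; lengths in m; the calibration is good to about 2 mm. A picture is of the moment at which its call begins. There is no depth.
- workorder.close_job(): hands the job in, once; it reports no verdict.
The state is a dict: "time_s": time; "q": joint angles; "qvel": joint speeds; "joint_efforts": joint torques, N m; "position": TCP position; "tool_rot": TCP orientation; "ft_force": force on the tool from outside, world axes, zero at the start; "wrist_torque": the same for the moment, N m; "grip_width": finger opening in m.
Only numpy, scipy, OpenCV 4.12 (cv2) and the standard library are available. Lean on these libraries where they do the work, as an engineer would, in place of code of your own. Each camera call takes 0.05 s, during which the arm holds its last target. There are 200 camera calls.

## Working session

There is one attempt and no reset: what is moved stays moved. The work goes in short steps, Python scripts to look and compute and a tool call to move; the robot and the scene stay as the last step left them, time stands still between calls to the robot, and variables do not carry over. Pictures are saved under pics/ and viewed, about 8 in all and at most 12, crops included, and the job is handed in when it is done.

Besides the shell and the picture viewer there is one more tool, called by a JSON object that holds its "method" and its "body", one argument or row to a line. arm_command: Moves the arm, as the interface text tells. Its arguments: {"type":"object","properties":{"plan":{"type":"array","items":{"type":"array","items":{"type":"array","items":{"type":"number"}}}},"jaw":{"type":"number"},"newtons":{"type":"number"}},"required":["plan"]}

```bash
mkdir -p pics
python3 - <<'E'
from rig import sensors,get_image
import cv2,json
s=sensors.observe();print(s)
for n in("scene","top"):
    d=get_image(n);cv2.imwrite(f"pics/{n}0.png",d["img"][:,:,::-1]);print(n,d["fx"],d["fy"],d["cx"],d["cy"],d["T"],[k for k in d])
E
```

```text
{'time_s': 0.0, 'q': array([-8.92842305e+01,  2.18411319e+01,  7.43861423e+01,  4.26183845e-04,
        8.38591644e+01, -1.23359703e+01]), 'qvel': array([-0.00170541,  0.03888236, -0.07105413, -0.01467191,  0.04899357,
        0.06156411]), 'joint_efforts': array([ 2.49334498e-04, -4.48460269e+01, -2.31278104e+01, -1.83874768e-04,
        4.72597589e-03, -7.72488761e-06]), 'position': array([ 0.12420119, -0.5355165 ,  0.25570226]), 'tool_rot': array([[-1.14511851e-05,  2.25830058e-01, -9.74166713e-01],
       [ 1.50861405e-03, -9.74165601e-01, -2.25829817e-01],
       [-9.99998862e-01, -1.47222761e-03, -3.29535046e-04]]), 'ft_force': array([ 0.28449876,  0.06298676, -0.20053777]), 'wrist_torque': array([-0.02594421, -0.00787784,  0.03212973]), 'grip_width': 0.0854169086066574}
scene 452.4524451755333 452.4524451755333 280.92289659138737 208.58002199717345 [[ 5.90095061e-01 -6.64376320e-01  4.58684994e-01  1.02270367e+00]
 [ 8.07333768e-01  4.85657804e-01 -3.35184553e-01 -4.32242200e-01]
 [-7.52667465e-05  5.68102634e-01  8.22957710e-01  1.00602672e+00]
 [ 0.00000000e+00  0.00000000e+00  0.00000000e+00  1.00000000e+00]] ['img', 'fx', 'fy', 'cx', 'cy', 'T']
top 440.4551751726768 440.4551751726768 278.2152841154194 208.32311812338025 [[-3.86044352e-03  9.88644121e-01 -1.50226160e-01  2.78898773e-01]
 [-9.99992547e-01 -3.82338723e-03  5.35495554e-04 -5.15003976e-02]
 [-4.49582491e-05  1.50227107e-01  9.88651513e-01  1.40952692e+00]
 [ 0.00000000e+00  0.00000000e+00  0.00000000e+00  1.00000000e+00]] ['img', 'fx', 'fy', 'cx', 'cy', 'T']
```

View pics/scene0.png

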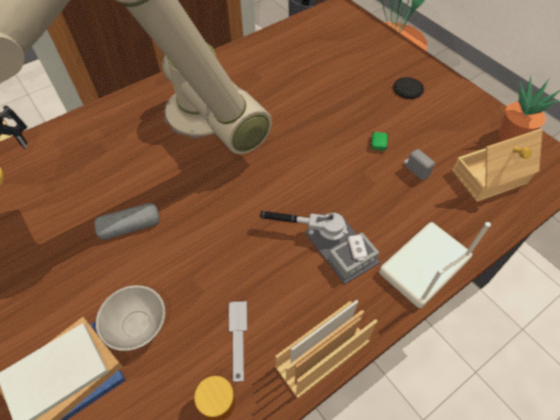

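View pics/top0.png

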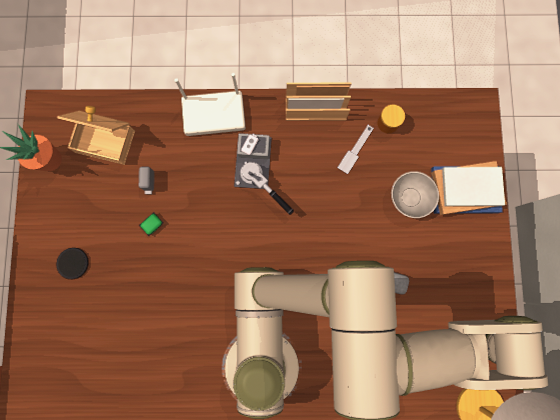

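The scene view shows the wrench head at about (330,222) and its black grip from (262,215) to (298,219). In the top view the head is at about (251,174) and the grip runs from (271,190) to (292,212). The safe lies farther from the robot than the bolt, and the space around the grip is free.

```bash
cat > h.py <<'E'
import numpy as np,cv2
from rig import sensors,get_image
def ray(d,p):
    T=d["T"];v=np.array([(p[0]-d["cx"])/d["fx"],-(p[1]-d["cy"])/d["fy"],-1.0])
    return T[:3,3],T[:3,:3]@v
def plane(d,p,z):
    o,v=ray(d,p);return o+v*(z-o[2])/v[2]
def tri(rs):
    A=0;b=0
    for o,v in rs:
        v=v/np.linalg.norm(v);P=np.eye(3)-np.outer(v,v);A=A+P;b=b+P@o
    return np.linalg.solve(A,b)
def proj(d,X):
    c=d["T"][:3,:3].T@(np.array(X)-d["T"][:3,3]);return d["cx"]-d["fx"]*c[0]/c[2],d["cy"]+d["fy"]*c[1]/c[2]
E
python3 - <<'E'
from h import *
R={}
for n,(x0,y0,x1,y1) in dict(scene=(250,200,320,232),top=(260,180,305,222)).items():
    d=get_image(n);im=d["img"][y0:y1,x0:x1].astype(int)
    m=((im.max(2)<45)&(im.max(2)-im.min(2)<22)).astype(np.uint8)
    k,l,st,ce=cv2.connectedComponentsWithStats(m)
    i=1+np.argmax(st[1:,4]);ys,xs=np.where(l==i)
    r=cv2.minAreaRect(np.c_[xs,ys].astype(np.float32));print(n,st[i],ce[i]+[x0,y0],r)
    c=ce[i]+[x0,y0];R[n]=(d,c);print(plane(d,c,.051))
    cv2.imwrite(f"pics/{n}1.png",cv2.resize(d["img"][150:290,220:400,::-1] if n=="scene" else d["img"][110:240,200:340,::-1],None,fx=4,fy=4,interpolation=3))
print(tri([ray(*R[n]) for n in R]))
for n,p in dict(scene=(333,226),top=(251,174)).items(): print(plane(R[n][0],p,.063))
E
```

```text
scene [ 14  12  28   9 143] [277.44055944 216.46853147] ((27.719999313354492, 16.459999084472656), (27.29432487487793, 5.515432834625244), 8.130102157592773)
[ 0.50481304 -0.06472716  0.051     ]
top [ 12  13  19  19 121] [281.34710744 201.95041322] ((21.25, 21.75), (21.21320343017578, 4.949747085571289), 45.0)
[ 0.50544361 -0.06210607  0.051     ]
[ 0.50493941 -0.0632422   0.05017425]
[0.61507557 0.0247496  0.063     ]
[0.59247241 0.03251449 0.063     ]
```

View pics/scene1.png

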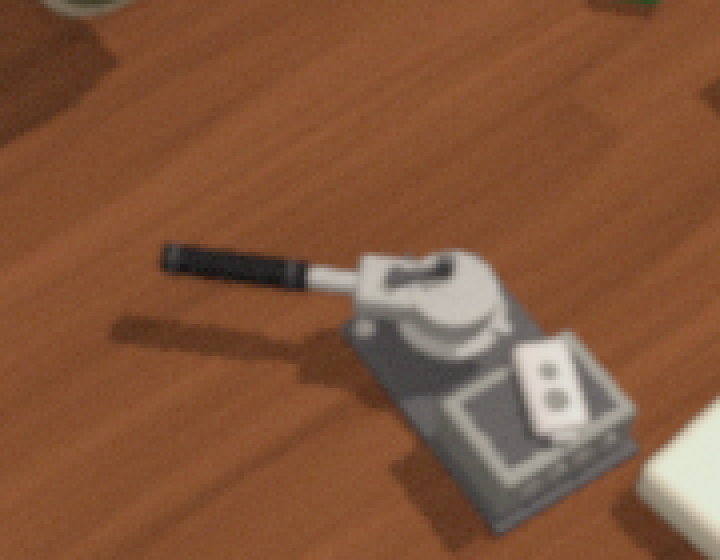

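View pics/top1.png

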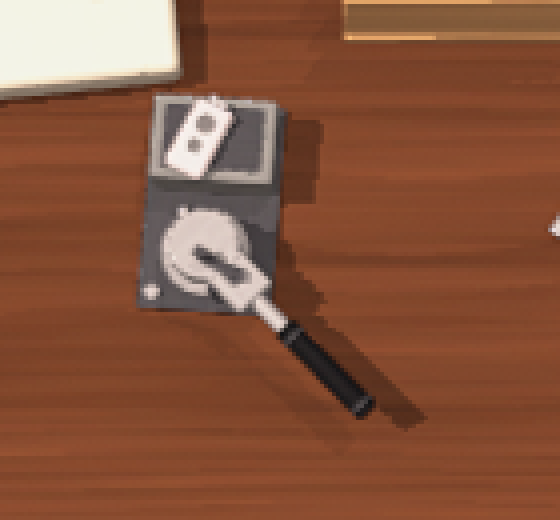

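{"method": "arm_command", "body": {
  "plan": [
    [[0, -16.6, -21.7, -5.5, 0, 0], [0, -16.6, -21.7, -5.5, 0, 0], [0, -16.6, -21.7, -5.5, 0, 0], [0, -16.6, -21.7, -5.5, 0, 0], [0, -16.6, -21.7, -5.5, 0, 0], [0, -16.6, -21.7, -5.5, 0, 0], [0, -16.6, -21.7, -5.5, 0, 0], [0, -16.6, -21.7, -5.5, 0, 0], [0, -16.6, -21.7, -5.5, 0, 0], [0, -16.6, -21.7, -5.5, 0, 0]]
  ],
  "jaw": 1,
  "newtons": 40
}}

```text
time_s: 1.2
position: [0.4434, -0.1482, 0.2564]
tool_rot: [[0.0, 0.72, -0.694], [-0.0, -0.694, -0.72], [-1.0, 0.0, 0.0]]
ft_force: [1.0, -0.6, -0.3]
grip_width: 0.0
```

{"method": "arm_command", "body": {
  "plan": [
    [[0, -0.4, -6.6, 0, 0, 0], [0, -0.4, -6.6, 0, 0, 0], [0, -0.4, -6.6, 0, 0, 0], [0, -0.4, -6.6, 0, 0, 0], [0, -0.4, -6.6, 0, 0, 0], [0, -0.4, -6.6, 0, 0, 0]]
  ]
}}

```text
time_s: 1.8
position: [0.5493, -0.0249, 0.2561]
tool_rot: [[-0.001, 0.72, -0.694], [-0.0, -0.694, -0.72], [-1.0, -0.001, 0.001]]
ft_force: [1.1, -0.6, 0.4]
grip_width: 0.0003
```

Run:
```python
from h import *
d=get_image("wrist");s=sensors.observe();print(s["position"],s["q"],d["T"],d["fx"])
cv2.imwrite("pics/w0.png",cv2.resize(d["img"][:,:,::-1],None,fx=1.4,fy=1.4))
print([proj(d,p) for p in ([.505,-.063,.051],[.597,.0325,.063])])
np.save("w0.npy",d["img"]);np.save("w0T.npy",d["T"])
```

```text
[ 0.54917077 -0.02532728  0.25627932] [-1.49729502e+01  2.17977697e+01  7.43571806e+01 -2.03140779e-02
  8.38716062e+01  2.90326804e+01] [[ 7.19735071e-01  6.62439074e-01  2.07739984e-01  6.02989646e-01]
 [-6.94248261e-01  6.86376437e-01  2.16579634e-01  3.01478746e-02]
 [ 8.82982558e-04 -3.00103081e-01  9.53906369e-01  3.73194809e-01]
 [ 0.00000000e+00  0.00000000e+00  0.00000000e+00  1.00000000e+00]] 302.7513468332302
[(np.float64(274.96063819770524), np.float64(237.05782121446987)), (np.float64(273.961025321543), np.float64(116.46457559847451))]
```

View pics/w0.png

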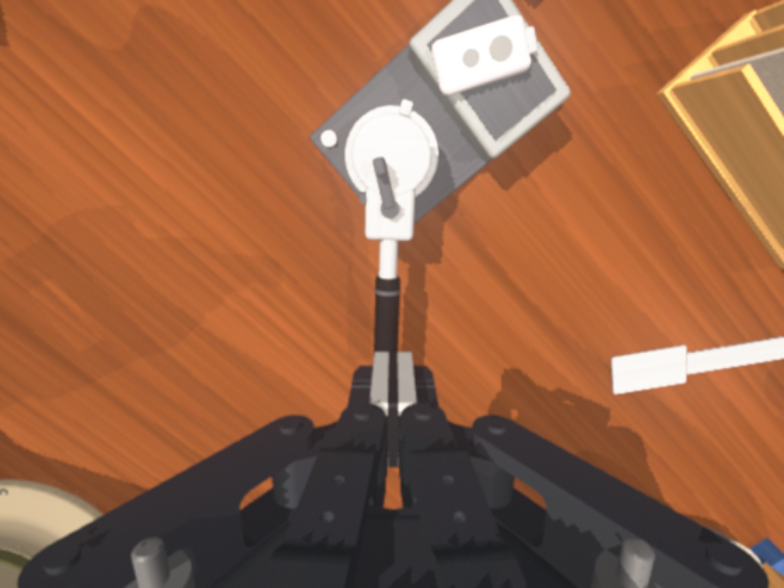

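The wrist view has the handle running straight up the image. The head centre is at about (391,150), the lever pivot at (390,208), and the tab at (380,162) on the left (loosen) side, all in the enlarged picture. The bolt tab is at (406,107).

Run:
```python
from h import *
d=get_image("wrist");im=d["img"]
# tab: dark pixels of lever in head
sub=im[100:160,255:300].astype(int);m=(sub.max(2)<120).astype(np.uint8)
k,l,st,ce=cv2.connectedComponentsWithStats(m)
i=1+np.argmax(st[1:,4]);print(st[i]);ys,xs=np.where(l==i);top=ys<ys.min()+8
tabpx=(xs[top].mean()+255,ys[top].mean()+100);print("tab px",tabpx)
wy=np.array([.72,-.694,0]);wx=np.array([-.694,-.72,0])
H=plane(d,(391/1.4,150/1.4),.063);G=np.array([.505,-.063,.051])
H2=tri([ray(d,(391/1.4,150/1.4)),ray(get_image("top"),(251,172))]);print("head tri",H2)
t=plane(d,tabpx,.080);p=plane(d,(390/1.4,208/1.4),.068)
g1=plane(d,(388/1.4,285/1.4),.051);print("H",H,"tab",t,"piv",p,"gripstart",g1)
hx=(g1-H)[:2];print("grip start r",np.linalg.norm(hx),"handle yaw",np.degrees(np.arctan2(hx[1],hx[0])),"HG",np.linalg.norm((G-H)[:2]),np.degrees(np.arctan2(*(G-H)[[1,0]])))
print("tab rel H in wrench x,y",(t-H)@wx,(t-H)@wy,"piv",(p-H)@wx,(p-H)@wy)
s=sensors.observe();R=s["tool_rot"];print("tab rel tcp in tool axes",R.T@(t-s["position"]))
```

```text
[41 40  4 19 58]
tab px (np.float64(298.04347826086956), np.float64(143.65217391304347))
head tri [0.60721374 0.0349564  0.02776713]
H [0.60673041 0.03460236 0.063     ] tab [ 0.59644406 -0.00172005  0.08      ] piv [0.57897448 0.00695013 0.068     ] gripstart [ 0.53458624 -0.03643264  0.051     ]
grip start r 0.10124600588610795 handle yaw -135.44385023042025 HG 0.14097977509183315 -136.18639094374106
tab rel H in wrench x,y 0.033290863673985344 0.01780157738554304 piv 0.03917222230225789 -0.0007936317349128367
tab rel tcp in tool axes [ 0.17651636  0.01735822 -0.05003542]
```

{"method": "arm_command", "body": {
  "plan": [
    [[0, -1.9, -3.0, 0, 0, 0], [0, -1.9, -3.0, 0, 0, 0], [2, -1.9, -3.0, 0, 0, 0], [4, -1.9, -3.0, 0, 0, 0], [5, -1.9, -3.0, 0, 0, 0], [6, -1.9, -3.0, 0, 0, 0], [6.36, -1.9, -3.0, 0, 0, 0], [6.36, -1.9, -3.0, 0, 0, 0], [6.36, -1.9, -3.0, 0, 0, 0]]
  ]
}}

```text
time_s: 2.85
position: [0.5682, 0.0621, 0.0986]
tool_rot: [[0.002, 0.72, -0.694], [-0.0, -0.694, -0.72], [-1.0, 0.002, -0.001]]
ft_force: [0.7, 0.4, 0.2]
grip_width: 0.0002
```

Run:
```python
from h import *
d=get_image("wrist");s=sensors.observe();print(s["position"],s["ft_force"])
cv2.imwrite("pics/w1.png",cv2.resize(d["img"][20:400,100:460,::-1],None,fx=1.5,fy=1.5))
```

```text
[0.56826842 0.06219456 0.09880334] [ 0.29609443  0.34833586 -1.22925075]
```

View pics/w1.png

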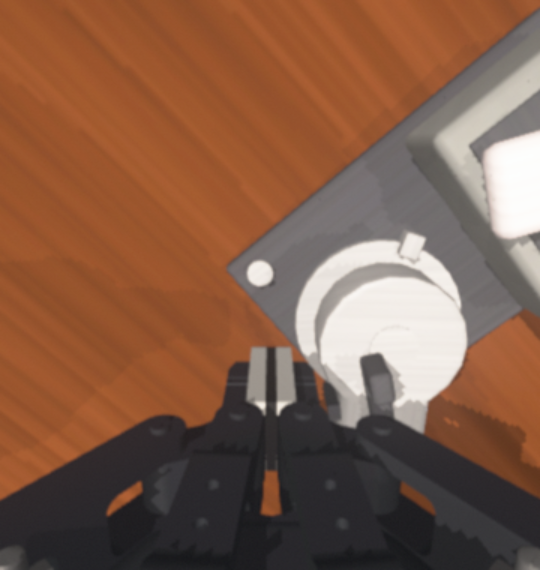

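The shut fingertips are at x≈272 (edges 248 and 294) and the tab is at x≈375 (left edge 361). They are level along the handle, with a gap of about 22 mm.

{"method": "arm_command", "body": {
  "plan": [
    [[0.06, 0.4, 0, 0, 0, 0], [0.06, 0.7, 0, 0, 0, 0], [0.06, 0.85, 0, 0, 0, 0], [0.06, 0.95, 0, 0, 0, 0], [0.06, 1.03, 0, 0, 0, 0], [0.06, 1.1, 0, 0, 0, 0], [0.06, 1.17, 0, 0, 0, 0], [0.06, 1.17, 0, 0, 0, 0]]
  ]
}}

```text
time_s: 3.7
position: [0.5888, 0.0421, 0.0958]
tool_rot: [[-0.0, 0.72, -0.694], [-0.0, -0.694, -0.72], [-1.0, 0.0, 0.0]]
ft_force: [0.5, 0.7, -0.3]
grip_width: -0.0002
```

Run:
```python
from h import *
d=get_image("wrist");s=sensors.observe();print(s["position"],s["tool_rot"].T@s["ft_force"])
cv2.imwrite("pics/w2.png",cv2.resize(d["img"][180:320,220:400,::-1],None,fx=3,fy=3))
```

```text
[0.58868214 0.04215347 0.0957694 ] [0.19782989 0.19511027 0.8458825 ]
```

View pics/w2.png

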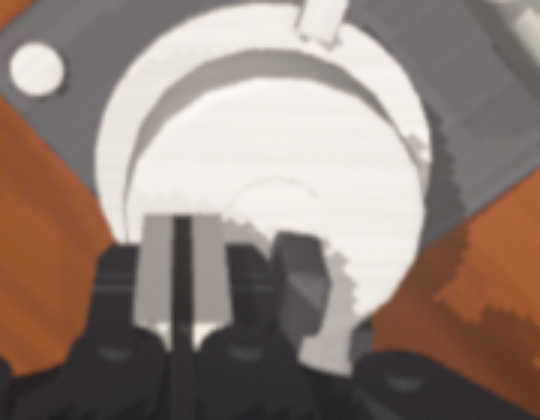

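The tab at about (298,245) is now slightly right of the head's centre line (275). The finger's dark shoulder is right against it, so I'll push a little farther.

{"method": "arm_command", "body": {
  "plan": [
    [[0, 0.08, 0, 0, 0, 0], [0, 0.16, 0, 0, 0, 0], [0, 0.24, 0, 0, 0, 0], [0, 0.24, 0, 0, 0, 0]]
  ]
}}

```text
time_s: 4.15
position: [0.5932, 0.0378, 0.0958]
tool_rot: [[0.0, 0.72, -0.694], [-0.0, -0.694, -0.72], [-1.0, 0.0, -0.0]]
ft_force: [0.7, 0.5, -1.5]
grip_width: -0.0002
```

Run:
```python
from h import *
d=get_image("wrist");s=sensors.observe();print(s["position"],s["tool_rot"].T@s["ft_force"])
cv2.imwrite("pics/w3.png",cv2.resize(d["img"][180:320,220:400,::-1],None,fx=3,fy=3))
```

```text
[0.59310712 0.03794422 0.0957932 ] [-1.14703138 -0.44997764 -0.51686177]
```

View pics/w3.png

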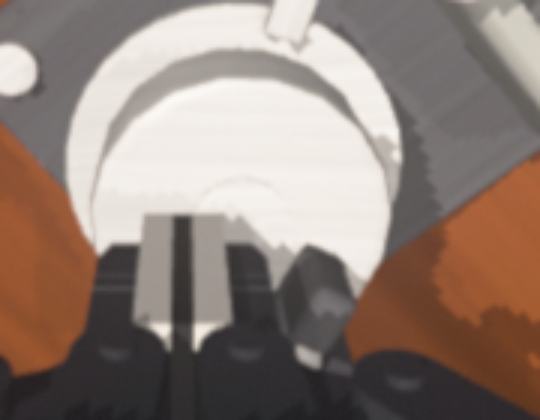

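The lever has snapped over: the tab at (320,265) is well right of the head's centre (242) and clear of the finger. Next I'll go to the grip and straddle it with half-open jaws.

{"method": "arm_command", "body": {
  "plan": [
    [[0, -0.4, 0, 0, 0, 0], [-1.5, -0.4, 0, 0, 0, 0], [-2.5, -0.2, 0, 0, 0, 0], [-2.5, 0.3, 1.5, 0, 0, 0], [-2.5, 0.3, 3, 0, 0, 0], [-2.5, 0.3, 4.5, 0, 0, 0], [-2.5, 0.3, 5.4, 0, 0, 0], [-2.5, 0.3, 5.4, 0, 0, 0], [-2.5, 0.3, 5.4, 0, 0, 0]]
  ],
  "jaw": 0.55
}}

```text
time_s: 5.1
position: [0.5046, -0.064, 0.1585]
tool_rot: [[0.0, 0.72, -0.694], [0.0, -0.694, -0.72], [-1.0, 0.0, -0.0]]
ft_force: [0.0, 0.7, 0.7]
grip_width: 0.0384
```

Run:
```python
from h import *
d=get_image("wrist");s=sensors.observe();print(s["position"],s["tool_rot"].T@s["ft_force"],s["grip_width"])
cv2.imwrite("pics/w4.png",cv2.resize(d["img"][:,100:460,::-1],None,fx=1.4,fy=1.4))
```

```text
[ 0.50494355 -0.06370007  0.15845871] [ 0.44762668 -0.63129676  0.19329522] 0.038192429670672004
```

View pics/w4.png

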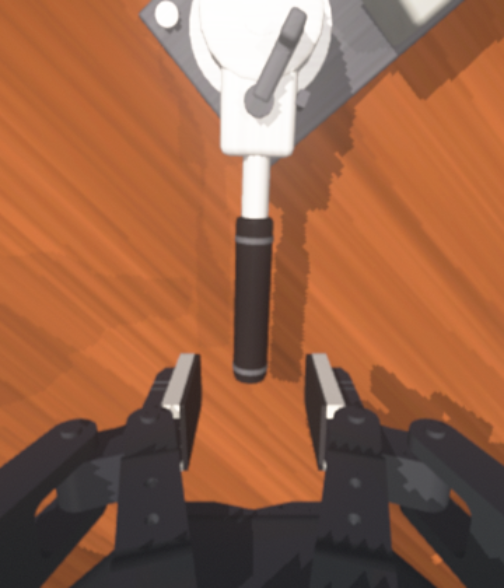

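The lever points right to tighten, (258,100) to (297,15). The grip is centred between the pads. I'll descend straddling it.

{"method": "arm_command", "body": {
  "plan": [
    [[1.5, 0, 0, 0, 0, 0], [2.7, 0, 0, 0, 0, 0], [3.5, 0, 0, 0, 0, 0], [4.0, 0, 0, 0, 0, 0], [4.0, 0, 0, 0, 0, 0], [4.0, 0, 0, 0, 0, 0]]
  ]
}}

```text
time_s: 5.75
position: [0.5052, -0.0637, 0.0585]
tool_rot: [[0.0, 0.721, -0.693], [-0.0, -0.693, -0.721], [-1.0, 0.0, -0.0]]
ft_force: [0.1, -0.4, -0.2]
grip_width: 0.0384
```

```bash
cat > arc.py <<'E'
# rows for swinging clockwise about the bolt axis by angles (deg), from the present commanded pose
from h import *
import sys
H=np.array([.505,-.064])+.135*np.array([.7127,.7015]) 
def rows(angs,R,pos,extra=0):
    for a in angs:
        c,s=np.cos(np.radians(a)),np.sin(np.radians(a));M=np.array([[c,s],[-s,c]])
        p=H+M@(pos[:2]-H);dl=R.T@np.r_[p-pos[:2],0]/.025
        print([0,round(dl[1],2),round(dl[2],2),round(a/6,2),0,0],end=",")
    print()
s=sensors.observe();w=(s["position"][:2]-H)
print("H",H,"tcp r",np.linalg.norm(w),"yaw",np.degrees(np.arctan2(w[1],w[0])),s["position"],"F tool",s["tool_rot"].T@s["ft_force"],"q6",s["q"][5],"t",s["time_s"])
if len(sys.argv)>1: rows([float(x) for x in sys.argv[1:]],s["tool_rot"],s["position"])
E
python3 arc.py 3 6 9 12 15 18 21 24 24 24
```

```text
H [0.6012145 0.0307025] tcp r 0.13463797805201713 yaw -135.4601541408977 [ 0.50524955 -0.06373327  0.0585461 ] F tool [0.2007835  0.39321884 0.21937713] q6 23.35324924478305 t 5.75
[0, np.float64(-0.28), np.float64(-0.02), 0.5, 0, 0],[0, np.float64(-0.56), np.float64(-0.04), 1.0, 0, 0],[0, np.float64(-0.84), np.float64(-0.09), 1.5, 0, 0],[0, np.float64(-1.12), np.float64(-0.15), 2.0, 0, 0],[0, np.float64(-1.39), np.float64(-0.22), 2.5, 0, 0],[0, np.float64(-1.66), np.float64(-0.31), 3.0, 0, 0],[0, np.float64(-1.92), np.float64(-0.41), 3.5, 0, 0],[0, np.float64(-2.18), np.float64(-0.53), 4.0, 0, 0],[0, np.float64(-2.18), np.float64(-0.53), 4.0, 0, 0],[0, np.float64(-2.18), np.float64(-0.53), 4.0, 0, 0],
```

{"method": "arm_command", "body": {
  "plan": [
    [[0, -0.28, -0.02, 0.5, 0, 0], [0, -0.56, -0.04, 1, 0, 0], [0, -0.84, -0.09, 1.5, 0, 0], [0, -1.12, -0.15, 2, 0, 0], [0, -1.39, -0.22, 2.5, 0, 0], [0, -1.66, -0.31, 3, 0, 0], [0, -1.92, -0.41, 3.5, 0, 0], [0, -2.18, -0.53, 4, 0, 0], [0, -2.18, -0.53, 4, 0, 0], [0, -2.18, -0.53, 4, 0, 0]]
  ]
}}

```text
time_s: 6.75
position: [0.4753, -0.0171, 0.0591]
tool_rot: [[0.002, 0.377, -0.926], [-0.001, -0.926, -0.377], [-1.0, 0.001, -0.001]]
ft_force: [1.0, -2.7, 0.8]
grip_width: 0.0382
```

```bash
python3 arc.py 2 4 6 6 6
```

```text
H [0.6012145 0.0307025] tcp r 0.1346373224617781 yaw -159.21959772980676 [ 0.47533573 -0.0170651   0.05907153] F tool [-0.8114324  2.9008731  0.0742837] q6 51.49264004556331 t 6.75
[0, np.float64(-0.19), np.float64(-0.01), 0.33, 0, 0],[0, np.float64(-0.38), np.float64(-0.02), 0.67, 0, 0],[0, np.float64(-0.56), np.float64(-0.04), 1.0, 0, 0],[0, np.float64(-0.56), np.float64(-0.04), 1.0, 0, 0],[0, np.float64(-0.56), np.float64(-0.04), 1.0, 0, 0],
```

{"method": "arm_command", "body": {
  "plan": [
    [[0, -0.16, -0.01, 0.28, 0, 0], [0, -0.32, -0.02, 0.55, 0, 0], [0, -0.47, -0.03, 0.83, 0, 0], [0, -0.47, -0.03, 0.83, 0, 0]]
  ]
}}

```text
time_s: 7.15
position: [0.4717, -0.006, 0.0589]
tool_rot: [[0.002, 0.294, -0.956], [-0.001, -0.956, -0.294], [-1.0, 0.001, -0.002]]
ft_force: [0.4, -2.1, 2.4]
grip_width: 0.0383
```

{"method": "arm_command", "body": {
  "plan": [
    [[0, -0.16, -0.01, 0.28, 0, 0], [0, -0.32, -0.02, 0.55, 0, 0], [0, -0.32, -0.02, 0.55, 0, 0]]
  ]
}}

```text
time_s: 7.45
position: [0.4696, 0.0019, 0.0587]
tool_rot: [[0.001, 0.239, -0.971], [-0.0, -0.971, -0.239], [-1.0, 0.001, -0.001]]
ft_force: [1.6, -1.7, 0.0]
grip_width: 0.0381
```

```bash
python3 arc.py
```

```text
H [0.6012145 0.0307025] tcp r 0.13472292511882877 yaw -167.66149444075296 [0.46960338 0.00191397 0.05871525] F tool [-0.03237683  2.03755664 -1.13221235] q6 61.89284964261676 t 7.45
```

{"method": "arm_command", "body": {
  "plan": [
    [[0, -0.16, -0.01, 0.28, 0, 0], [0, -0.32, -0.02, 0.55, 0, 0], [0, -0.47, -0.03, 0.83, 0, 0], [0, -0.47, -0.03, 0.83, 0, 0]]
  ]
}}

```text
time_s: 7.85
position: [0.4674, 0.0135, 0.0586]
tool_rot: [[0.001, 0.154, -0.988], [-0.0, -0.988, -0.154], [-1.0, 0.0, -0.001]]
ft_force: [0.7, -2.0, 1.8]
grip_width: 0.0385
```

{"method": "arm_command", "body": {
  "plan": [
    [[0, -0.16, -0.01, 0.28, 0, 0], [0, -0.32, -0.02, 0.55, 0, 0], [0, -0.32, -0.02, 0.55, 0, 0]]
  ]
}}

```text
time_s: 8.15
position: [0.4665, 0.0215, 0.0584]
tool_rot: [[0.0, 0.097, -0.995], [0.0, -0.995, -0.097], [-1.0, -0.0, -0.0]]
ft_force: [0.2, -2.5, 0.8]
grip_width: 0.0385
```

```bash
python3 arc.py
```

```text
H [0.6012145 0.0307025] tcp r 0.1350535602910581 yaw -176.1120844563562 [0.46647175 0.02154521 0.05840839] F tool [-0.75723058  2.54243639  0.03763492] q6 72.47740746209057 t 8.15
```

{"method": "arm_command", "body": {
  "plan": [
    [[0, -0.16, -0.01, 0.28, 0, 0], [0, -0.32, -0.02, 0.55, 0, 0], [0, -0.38, -0.02, 0.67, 0, 0], [0, -0.38, -0.02, 0.67, 0, 0]]
  ]
}}

```text
time_s: 8.55
position: [0.466, 0.031, 0.0584]
tool_rot: [[0.0, 0.027, -1.0], [0.0, -1.0, -0.027], [-1.0, -0.0, -0.0]]
ft_force: [0.9, -2.6, 1.3]
grip_width: 0.0387
```

{"method": "arm_command", "body": {
  "plan": [
    [[0, -0.16, -0.01, 0.28, 0, 0], [0, -0.32, -0.02, 0.55, 0, 0], [0, -0.32, -0.02, 0.55, 0, 0]]
  ]
}}

```text
time_s: 8.85
position: [0.4661, 0.0389, 0.0583]
tool_rot: [[-0.0, -0.031, -1.0], [-0.0, -1.0, 0.031], [-1.0, 0.0, 0.0]]
ft_force: [-0.7, -4.7, 3.0]
grip_width: 0.0383
```

```bash
python3 arc.py
```

```text
H [0.6012145 0.0307025] tcp r 0.13531738314035868 yaw 176.53442414352975 [0.46614457 0.03888228 0.05830871] F tool [-2.99676195  4.77077309  0.56769566] q6 82.02541090093797 t 8.85
```

{"method": "arm_command", "body": {
  "plan": [
    [[0, -0.1, 0, 0.17, 0, 0], [0, -0.19, -0.01, 0.33, 0, 0], [0, -0.19, -0.01, 0.33, 0, 0]]
  ]
}}

```text
time_s: 9.15
position: [0.4665, 0.0432, 0.0583]
tool_rot: [[-0.001, -0.065, -0.998], [-0.001, -0.998, 0.065], [-1.0, 0.001, 0.001]]
ft_force: [-0.6, -7.8, 3.8]
grip_width: 0.0388
```

{"method": "arm_command", "body": {
  "plan": [
    [[0, -0.1, 0, 0.17, 0, 0], [0, -0.1, 0, 0.17, 0, 0]]
  ]
}}

```text
time_s: 9.35
position: [0.4667, 0.0456, 0.0583]
tool_rot: [[-0.001, -0.083, -0.997], [-0.001, -0.997, 0.083], [-1.0, 0.001, 0.0]]
ft_force: [-0.7, -7.3, 3.5]
grip_width: 0.038
```

{"method": "arm_command", "body": {
  "plan": [
    [[0, -0.1, 0, 0.17, 0, 0], [0, -0.1, 0, 0.17, 0, 0]]
  ]
}}

```text
time_s: 9.55
position: [0.4669, 0.0479, 0.0583]
tool_rot: [[-0.001, -0.1, -0.995], [-0.002, -0.995, 0.1], [-1.0, 0.002, 0.0]]
ft_force: [-0.8, -9.7, 1.9]
grip_width: 0.0385
```

```bash
python3 arc.py
```

```text
H [0.6012145 0.0307025] tcp r 0.13541774840222082 yaw 172.70433190159466 [0.46689309 0.04789915 0.05830534] F tool [-1.91281124  9.7733903  -0.20323827] q6 87.24619642871679 t 9.55
```

{"method": "arm_command", "body": {
  "plan": [
    [[0, -0.06, 0, 0.1, 0, 0], [0, -0.12, 0, 0.2, 0, 0], [0, -0.12, 0, 0.2, 0, 0], [0, -0.12, 0, 0.2, 0, 0]]
  ]
}}

```text
time_s: 9.95
position: [0.4672, 0.0506, 0.0583]
tool_rot: [[-0.001, -0.121, -0.993], [-0.002, -0.993, 0.121], [-1.0, 0.002, 0.0]]
ft_force: [-0.4, -11.2, 2.6]
grip_width: 0.0383
```

Run:
```python
from h import *
for i in range(4):
    d=get_image("wrist");s=sensors.observe();print(s["time_s"],s["tool_rot"].T@s["ft_force"])
cv2.imwrite("pics/w5.png",cv2.resize(d["img"][:,100:460,::-1],None,fx=1.4,fy=1.4))
```

```text
10.0 [-2.15382581 11.47765657 -0.73344521]
10.05 [-2.30467571 10.58226486  0.3071191 ]
10.1 [-2.17158133 11.89814345  1.01759096]
10.15 [-2.60115225 11.39613179 -0.31568558]
```

View pics/w5.png

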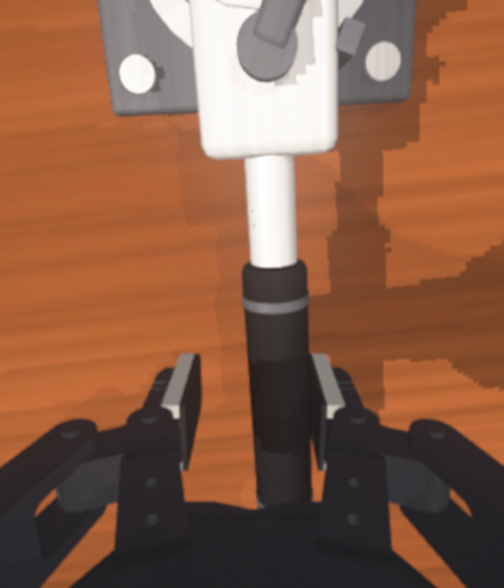

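The right pad bears on the grip, with a steady 11.4 N. I'll nudge to 12 N, hold briefly, then swing back.

{"method": "arm_command", "body": {
  "plan": [
    [[0, -0.03, 0, 0, 0, 0], [0, -0.03, 0, 0, 0, 0], [0, -0.03, 0, 0, 0, 0], [0, -0.03, 0, 0, 0, 0]]
  ]
}}

```text
time_s: 10.55
position: [0.4672, 0.0513, 0.0583]
tool_rot: [[-0.001, -0.121, -0.993], [-0.002, -0.993, 0.121], [-1.0, 0.002, 0.001]]
ft_force: [-1.2, -12.0, 2.3]
grip_width: 0.0386
```

```bash
python3 arc.py -3 -6 -10 -14 -18 -22 -26 -28 -28 -28
```

```text
H [0.6012145 0.0307025] tcp r 0.13556899330263444 yaw 171.27919067859023 [0.46721284 0.05125745 0.0582896 ] F tool [-2.28818451 12.09558027 -0.25234984] q6 88.87974908629633 t 10.55
[0, np.float64(0.28), np.float64(0.0), -0.5, 0, 0],[0, np.float64(0.57), np.float64(-0.01), -1.0, 0, 0],[0, np.float64(0.94), np.float64(-0.05), -1.67, 0, 0],[0, np.float64(1.32), np.float64(-0.12), -2.33, 0, 0],[0, np.float64(1.68), np.float64(-0.21), -3.0, 0, 0],[0, np.float64(2.04), np.float64(-0.33), -3.67, 0, 0],[0, np.float64(2.39), np.float64(-0.47), -4.33, 0, 0],[0, np.float64(2.56), np.float64(-0.56), -4.67, 0, 0],[0, np.float64(2.56), np.float64(-0.56), -4.67, 0, 0],[0, np.float64(2.56), np.float64(-0.56), -4.67, 0, 0],
```

{"method": "arm_command", "body": {
  "plan": [
    [[0, 0.28, 0, -0.5, 0, 0], [0, 0.57, -0.01, -1, 0, 0], [0, 0.94, -0.05, -1.67, 0, 0], [0, 1.32, -0.12, -2.33, 0, 0], [0, 1.68, -0.21, -3, 0, 0], [0, 2.04, -0.33, -3.67, 0, 0], [0, 2.39, -0.47, -4.33, 0, 0], [0, 2.56, -0.56, -4.67, 0, 0], [0, 2.56, -0.56, -4.67, 0, 0]]
  ]
}}

```text
time_s: 11.45
position: [0.4732, -0.0129, 0.058]
tool_rot: [[-0.001, 0.358, -0.934], [0.001, -0.934, -0.358], [-1.0, -0.001, 0.001]]
ft_force: [0.3, 0.3, -1.8]
grip_width: 0.0385
```

```bash
python3 arc.py -3 -6 -10 -14 -18 -22 -26 -28 -28 -28
```

```text
H [0.6012145 0.0307025] tcp r 0.1352637878865034 yaw -161.20952266604039 [ 0.47315989 -0.0128671   0.0580074 ] F tool [ 1.7822765  -0.18721436 -0.39108244] q6 53.025519216825465 t 11.45
[0, np.float64(0.28), np.float64(0.0), -0.5, 0, 0],[0, np.float64(0.57), np.float64(-0.01), -1.0, 0, 0],[0, np.float64(0.94), np.float64(-0.05), -1.67, 0, 0],[0, np.float64(1.31), np.float64(-0.11), -2.33, 0, 0],[0, np.float64(1.68), np.float64(-0.2), -3.0, 0, 0],[0, np.float64(2.04), np.float64(-0.32), -3.67, 0, 0],[0, np.float64(2.39), np.float64(-0.46), -4.33, 0, 0],[0, np.float64(2.56), np.float64(-0.54), -4.67, 0, 0],[0, np.float64(2.56), np.float64(-0.54), -4.67, 0, 0],[0, np.float64(2.56), np.float64(-0.54), -4.67, 0, 0],
```

{"method": "arm_command", "body": {
  "plan": [
    [[0, 0.28, 0, -0.5, 0, 0], [0, 0.57, -0.01, -1, 0, 0], [0, 0.94, -0.05, -1.67, 0, 0], [0, 1.31, -0.11, -2.33, 0, 0], [0, 1.68, -0.2, -3, 0, 0], [0, 2.04, -0.32, -3.67, 0, 0], [0, 2.39, -0.46, -4.33, 0, 0], [0, 2.56, -0.54, -4.67, 0, 0], [0, 2.56, -0.54, -4.67, 0, 0], [0, 2.56, -0.54, -4.67, 0, 0]]
  ]
}}

```text
time_s: 12.45
position: [0.5086, -0.0672, 0.0581]
tool_rot: [[-0.001, 0.754, -0.657], [0.001, -0.657, -0.754], [-1.0, -0.001, -0.0]]
ft_force: [-0.2, -0.2, -0.6]
grip_width: 0.0384
```

Run:
```python
from h import *
d=get_image("wrist");s=sensors.observe();print(s["position"],s["tool_rot"].T@s["ft_force"])
cv2.imwrite("pics/w6.png",cv2.resize(d["img"][:,100:460,::-1],None,fx=1.4,fy=1.4))
```

```text
[ 0.50855088 -0.06715737  0.05817201] [ 0.06838469  0.85399566 -0.21592365]
```

View pics/w6.png

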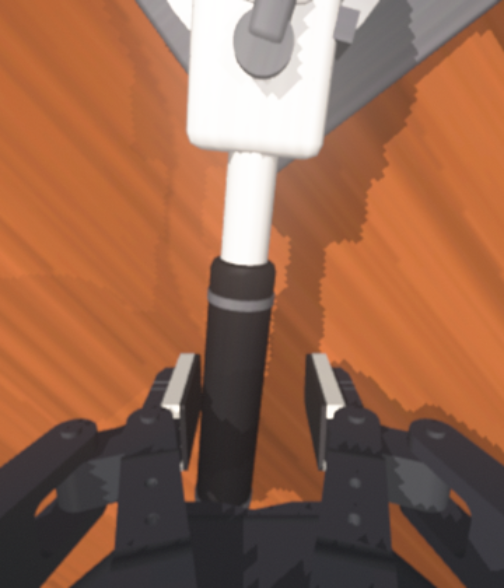

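The handle lies against the left pad at about its start direction. I'll back off, lift clear and check from above.

{"method": "arm_command", "body": {
  "plan": [
    [[0, -0.3, 0, 0, 0, 0], [0, -0.3, 0, 0, 0, 0], [-1, -0.3, 0, 0, 0, 0], [-3, -0.3, 0, 0, 0, 0], [-5, -0.3, 0, 0, 0, 0], [-7, -0.3, 0, 0, 0, 0], [-7.9, -0.3, -1, 0, 0, 0], [-7.9, -0.3, -2.3, 0, 0, 0], [-7.9, -0.3, -2.3, 0, 0, 0], [-7.9, -0.3, -2.3, 0, 0, 0]]
  ]
}}

```text
time_s: 13.5
position: [0.5406, -0.0188, 0.2554]
tool_rot: [[-0.001, 0.755, -0.655], [0.0, -0.655, -0.755], [-1.0, -0.001, 0.001]]
ft_force: [-0.3, 0.2, -0.7]
grip_width: 0.0383
```

Run:
```python
from h import *
d=get_image("wrist");s=sensors.observe();print(s["position"],s["ft_force"],s["time_s"])
cv2.imwrite("pics/w7.png",cv2.resize(d["img"][:,:,::-1],None,fx=1.4,fy=1.4))
for g in ([.505,-.063,.051],[.5346,-.0364,.051]): print(np.array(proj(d,g))*1.4)
# safe x axis estimate, tab
H=np.array([.6012,.0307])
d0=get_image("scene");im=d0["img"][200:232,250:320].astype(int);m=((im.max(2)<45)&(im.max(2)-im.min(2)<22)).astype(np.uint8)
k,l,st,ce=cv2.connectedComponentsWithStats(m);i=1+np.argmax(st[1:,4]);print("grip scene",st[i],ce[i]+[250,200],plane(d0,ce[i]+[250,200],.051))
```

```text
[ 0.54039487 -0.01929413  0.25534868] [-0.35817343 -1.1847349   0.51101304] 13.55
[394.16717967 330.46448787]
[400.44594375 284.1256499 ]
grip scene [ 13  12  29   9 144] [277.375      215.98611111] [ 0.50352511 -0.0639997   0.051     ]
```

View pics/w7.png

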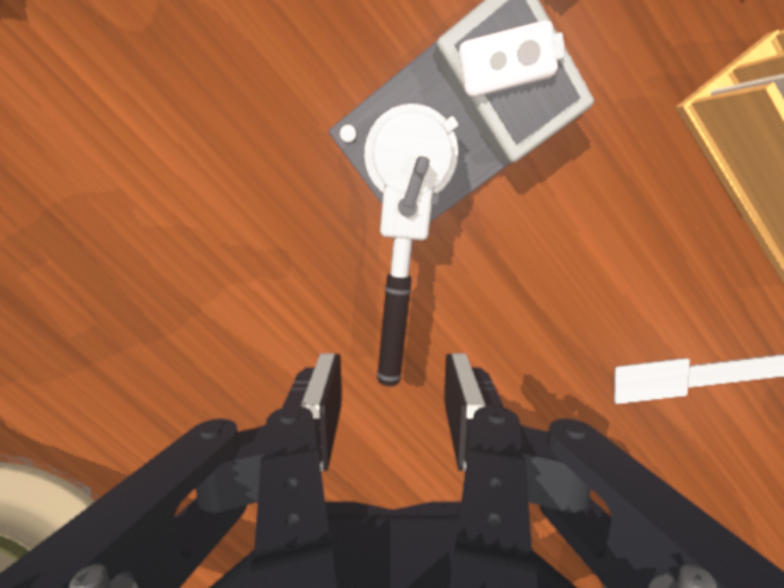

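The final view shows the grip on its original line and the lever to the right (tighten). The bolt tab, at (451,124), now points straight at the safe from the head at (412,150), so the bolt is home. The fingers are clear, so I'm handing in.

```bash
python3 -c "
from rig import workorder
print(workorder.close_job())"
```

```text
the job is handed in; nothing more can be done
None
```

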